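Start the last self-tapping screw in an instrument case lid

ROBOT

A 6-joint arm with a two-finger parallel gripper is mounted at the origin on the work surface. World frame = base frame: x ahead of the robot, y to its left, z up, the work surface at z = 0. Lengths are in m, angles in rad, forces in N, time in s.
With the tool pointing down it reaches from about 0.425 to 0.95 m from the base axis. Payload 3.5 kg.
Tool frame: the origin (TCP) lies between the finger pads; the fingertips stand 11 mm ahead of it and the grasp point (between the pads) lies 8 mm behind it; z points along the fingers, y is the direction in which the jaws open and shut (so a half turn about z gives the same grasp; the last joint's range is limited). The gripper opens to 85 mm and grips with 20 to 120 N. Pads are 22 mm wide; open, the fingers measure 114 mm over their backs; the gripper's body (76 mm by 85 mm) begins 54 mm behind the grasp point. The pads swing forward as they close: fully open they stand 13 mm farther back than shut.
Start: joints at [-1.365, 0.286, 1.577, -0, 1.279, -0.15], TCP at [0.235, -0.633, 0.242] pointing down, gripper open.
Joint ranges: [-2.77, 2.77], [-0.9, 2.22], [0.21, 2.48], [-1.53, 4.67], [0.24, 2.81], [-2.84, 2.84]. Speed limits (rad/s): [2.79, 2.79, 3.14, 3.14, 3.14, 3.14].

INTERFACE

Orientations are given as a rotation vector (axis times angle).
In Python, from bench import r gives the robot as it stands. The module is installed in compiled form; this text tells all that it offers.
- The arm moves only by the shell command python3 -m handwheel 'ROWS' [OPENING]. ROWS is JSON, a list of rows, each an object of numbers: "x", "y", "z": the shift along the tool's x, y, z in m; "ax", "ay", "az": the turn, a rotation vector about the tool's x, y, z in degrees. A call has 1 to 10 rows; each row is the pose to reach, as a shift and turn from the pose measured when the call began, along the tool's axes at that moment; what a row does not reach only later rows make up. A row lasts 1/12 s, in which the tool goes at most 41.7 mm and 7.16 degrees, less where a joint would pass 70% of its speed; a pose out of reach is approached as far as the arm can. A call with a gripper value outside its range is refused whole. OPENING is the opening, from -1 (shut) to 1 (fully open), set as the call begins (- or left out, the last holds). The fingers move at their own pace and stop on an object; the grip force is fixed at half the most. Time passes only in rows, so rows that repeat a pose let the fingers close. It gives the time, the measured TCP pose, the force and the opening at its end, in the units of the state.
- r.read_state(): the state, without advancing time (a new reading comes with each control period).
- r.get_image(name): name is "scene" or "top"; returns a dict with "image" (400x640x3 uint8, red, green, blue), "range_z" (400x640 float32, m along the optical axis (not along the pixel's ray), 0 where there is no reading), "intrinsics" (3x3 intrinsics, pixels), "view" (4x4, takes a point from world to camera coordinates). Camera axes: x right, y down, z forward; pixel columns grow to the right and rows downward; lengths in m; the calibration is good to about 2 mm. A picture is of the moment at which its call begins.
- r.hand_in(): hands the job in, once; it reports no verdict.
Trained networks look in a picture, given as the dict that the camera call returned (one of the last four; its "shot" number tells which), for a name from the list of things; names that differ only in an ending like _2 or _b are one class to them, and where a whole thing is asked for, a point or a joint stands for the part that bears it (a point fixed in the world has none). Each returns a list of dicts, best first, with "score" (0 to 1); they miss things now and then, are a little off and sometimes report something else, mostly with a low value. They report only what shows in the picture. A call takes as long as a camera call. They do not tell look-alikes from the thing itself.
- r.spot_in(picture, target): "bbox" ([centre column, centre row, width, height] in pixels, round what is visible of it).
- r.masks_of(picture, target): "mask" (400x640 bool, what is visible of it) and "bbox" ([centre column, centre row, width, height] in pixels, round what is visible of it).
- r.spot_point(picture, target): "position" ([column, row] in pixels: a listed point, or the origin of a listed thing).
The state is a dict: "t": time; "joint_positions": joint angles; "qd": joint speeds; "joint_torque": joint torques, N m; "position": TCP position; "ee_rot": TCP orientation; "wrist_force": force on the tool from outside, world axes, zero at the start; "wrist_torque": the same for the moment, N m; "gripper_width": opening from 0.0 (shut) to 1.0 (fully open).
Only numpy, scipy, OpenCV 4.12 (cv2) and the standard library are available. Lean on these libraries where they do the work, as an engineer would, in place of code of your own. Each camera call takes 0.05 s, during which the arm holds its last target. There are 200 camera calls.

TASK

One corner screw of the instrument case on the desk still stands proud in its pilot hole. Take the stubby screwdriver out of its stand and, with the driver alone, pushing firmly but not violently, turn the screw clockwise by at least half a turn and no more than a full turn so that it bites. Then put the driver back upright in its stand, let go, and leave the other things on the desk alone.

Things in the scene. Friction and masses are not known exactly. Their poses are not given: they have to be found in the camera images.
- driver_grip (a point): On the axis of a stubby screwdriver (115 mm long, 90 g, upright in its stand at the start), at the middle of its black round handle (28 mm diameter, 70 mm tall), 80 mm above the bit's lowest point. Below the handle a 45 mm steel shaft of 7 mm ends in a round-nosed bit (ball of 8 mm). z axis points from bit to handle. It can be gripped at any yaw.
- driver_tip (a point): The lowest point of the driver's bit, on its axis, 80 mm below driver_grip.
- stand_hole (a point): Centre of the hole's mouth on top of the driver stand, a fixed black block 60 x 60 x 50 mm high with one vertical through-hole of 16 mm. The driver's shaft hangs in the hole and the underside of its handle rests on the block; driver_grip is then 35 mm above this point.
- screw (a joint): How far the screw has been turned, rad: 0 at the start, growing clockwise seen from above. The bit drives only while pushed in: below some 9 to 12 N it slips round and the screw stays; 15 to 18 N does well; much over 25 N cracks the case. The head sinks 4 mm per turn, so follow it down. It stays put when the bit is lifted off, so it can be turned in strokes.
- case: Grey plastic instrument case with its screws, fixed, 150 (x) x 100 (y) x 55 mm high, origin at the centre of its underside. The standing screw is at x = -60, y = -35 mm in its frame; the screws at the other three corners are already down. The gripper is not to touch case or screw, only the driver.
- multimeter: Orange multimeter lying on the desk, 75 x 150 x 37 mm, origin at the centre of its underside: leave alone.
- mouse: Black computer mouse, 105 x 60 x 33 mm, origin under its centre: leave alone.
- phone: Black phone lying flat, 150 x 74 x 9 mm, origin under its centre: leave alone.
- driver: The same screwdriver; origin at the lowest point of its bit, z axis towards the handle.
- pilot_hole (a point): Pilot hole of the standing screw, at the lid's surface; z axis up, along the screw. The vertical steel pan-head screw is 16 mm wide; its top stands 13 to 27 mm above this point, different each time: find it by feel or sight. The conical recess in its top is 13 mm wide, 30 degrees from its axis; the bit's lowest point seats about 7 mm below the top of the head.
There are look-alikes about, which are no part of the job. Leave any purple or yellow look-alike of the driver alone.

How it is judged:
By the outcome, as a careful person would: the job done as asked, in the order asked, and still so for the second after the job is handed in, with the robot touching nothing.
It also fails if it takes over 67 s, if anything falls off the work surface, if the arm or the gripper's body presses on something with over 40 N, if the wrist force passes 120 N, or if a joint passes its speed limit or range.

## Working session

There is one attempt and no reset: what is moved stays moved. The work goes in short steps, Python scripts to look and compute and a shell command to move; the robot and the scene stay as the last step left them, time stands still between calls to the robot, and variables do not carry over. Pictures are saved under pics/ and viewed, about 8 in all and at most 12, crops included, and the job is handed in when it is done.

```bash
mkdir -p pics
cat > h.py <<'E'
import numpy as np,cv2
from bench import r
def deproj(p,u,v,z):
    K=p["intrinsics"];c=np.array([(u-K[0,2])/K[0,0]*z,(v-K[1,2])/K[1,1]*z,z,1])
    return (np.linalg.inv(p["view"])@c)[:3]
def onplane(p,u,v,h):
    a=deproj(p,u,v,.1);b=deproj(p,u,v,1.);return a+(b-a)*(h-a[2])/(b[2]-a[2])
def proj(p,X):
    c=p["view"]@np.append(X,1);q=p["intrinsics"]@c[:3];return q[:2]/q[2]
def cloud(p):
    K=p["intrinsics"];v,u=np.mgrid[:400,:640];z=p["range_z"]
    c=np.stack([(u-K[0,2])/K[0,0]*z,(v-K[1,2])/K[1,1]*z,z,np.ones_like(z)],-1)
    return (c@np.linalg.inv(p["view"]).T)[...,:3]
def save(p,n,crop=None,s=1):
    im=p["image"][...,::-1]
    if crop: a,b,c,d=crop; im=im[b:d,a:c]
    cv2.imwrite(n,cv2.resize(im,None,fx=s,fy=s,interpolation=cv2.INTER_CUBIC))
E
python3 - <<'E'
from h import *
np.set_printoptions(precision=4,suppress=True)
s=r.read_state();print(s)
for n in("scene","top"):
    p=r.get_image(n);save(p,f"pics/{n}0.png");C=cloud(p)
    print(n,"cam",np.linalg.inv(p["view"])[:3,3],p["intrinsics"][0,0])
    for t in("driver_grip","driver_tip","stand_hole","pilot_hole","case","screw","driver"):
        for d in r.spot_point(p,t)[:4] if t!="screw" else []:
            u,v=d["position"];P=C[int(min(v,399)),int(min(u,639))];print(t,round(d["score"],2),np.round([u,v]),P)
    for t in("driver","case","screw"):
        for d in r.masks_of(p,t)[:4]:
            m=d["mask"];print("mask",t,round(d["score"],2),d["bbox"],np.median(C[m],0) if m.any() else "")
E
```

```text
{'t': 0.0, 'joint_positions': array([-1.365 ,  0.2872,  1.5782,  0.    ,  1.2786, -0.15  ]), 'qd': array([ 0.0005,  0.0014, -0.0018, -0.    , -0.0007, -0.0006]), 'joint_torque': array([ -0.0004, -40.5984, -29.2626,  -0.0002,   0.0059,   0.    ]), 'position': array([ 0.235 , -0.6321,  0.2409]), 'ee_rot': array([-3.0897, -0.5555,  0.0001]), 'wrist_force': array([-0.1931, -0.747 , -0.3373]), 'wrist_torque': array([ 0.0057,  0.0346, -0.0063]), 'gripper_width': 1.000928186568979}
scene cam [1.1576 0.0492 0.6805] 361.4664363551075
driver_grip 0.89 [221. 192.] [ 0.6343 -0.243   0.0886]
driver_grip 0.81 [249. 216.] [ 0.6921 -0.1653  0.0807]
driver_grip 0.66 [255. 178.] [ 0.5961 -0.1702  0.0995]
driver_grip 0.55 [267. 154.] [ 0.5048 -0.1629  0.0927]
driver_tip 0.72 [227. 210.] [ 0.623  -0.2486  0.0118]
driver_tip 0.64 [271. 179.] [ 0.4971 -0.1647  0.0017]
driver_tip 0.64 [398. 187.] [0.5427 0.1598 0.0545]
stand_hole 0.64 [262. 190.] [ 0.5964 -0.1613  0.0609]
pilot_hole 0.66 [383. 160.] [0.4503 0.1216 0.0545]
case 0.94 [395. 187.] [0.5484 0.15   0.0559]
driver 0.84 [272. 178.] [ 0.4979 -0.1617
[... 597 characters left out ...]
0.1138]
driver_grip 0.45 [378. 215.] [ 0.584  -0.1659  0.1214]
driver_tip 0.72 [399. 214.] [ 0.619  -0.2473  0.0086]
driver_tip 0.57 [375. 190.] [ 0.6683 -0.1587  0.0708]
stand_hole 0.91 [372. 220.] [ 0.5737 -0.1537  0.0953]
pilot_hole 0.84 [270. 261.] [0.441  0.1231 0.0704]
driver 0.73 [398. 214.] [ 0.6191 -0.2445  0.0072]
driver 0.49 [370. 226.] [ 0.5667 -0.1518  0.0508]
driver 0.41 [367. 254.] [ 0.4834 -0.1484  0.0647]
mask driver 0.74 [406.0, 207.2, 18.3, 14.3] [ 0.6191 -0.2448  0.1097]
mask driver 0.55 [374.4, 217.8, 13.7, 11.4] [ 0.5803 -0.1605  0.1177]
mask driver 0.47 [379.1, 186.2, 12.7, 14.6] [ 0.6738 -0.1647  0.1116]
mask case 0.63 [260.6, 237.9, 39.5, 57.9] [0.4995 0.1634 0.0553]
```

Run:
```python
import cv2,numpy as np
a=cv2.imread("pics/scene0.png")[110:270,180:500];b=cv2.imread("pics/top0.png")[150:290,220:440]
cv2.imwrite("pics/a.png",cv2.resize(a,(800,400),interpolation=2));cv2.imwrite("pics/b.png",cv2.resize(b,(800,509),interpolation=2))
```

```text
(no output)
```

View pics/a.png

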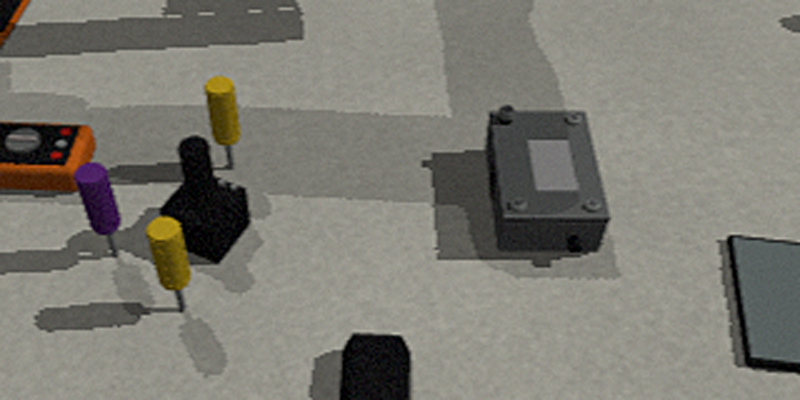

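View pics/b.png

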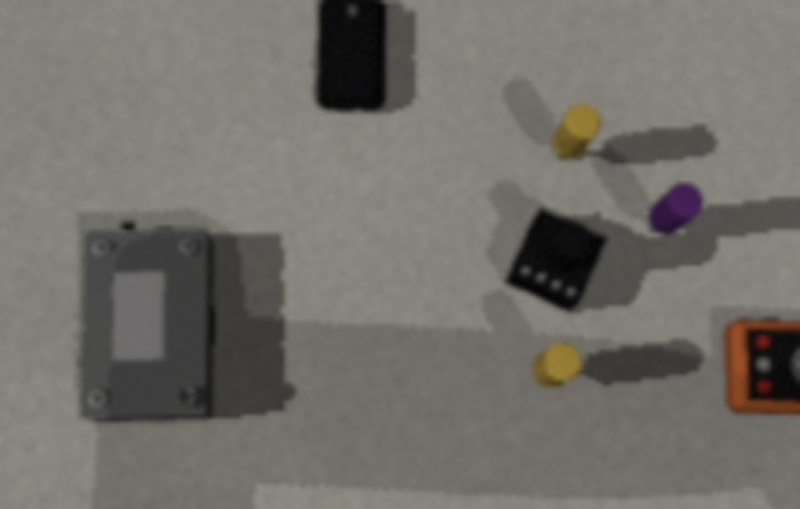

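The close view shows our black driver in its black stand at about a.png (195,155), ringed by two yellow drivers and one purple. The standing screw is at the case corner at about (505,115), which matches the top view at b.png (190,397). Next I'll measure both.

Run:
```python
from h import *
from scipy.optimize import least_squares
np.set_printoptions(precision=4,suppress=True)
for n in("scene","top"):
    p=r.get_image(n);C=cloud(p)
    cam=np.linalg.inv(p["view"])[:3,3]
    near=np.hypot(C[...,0]-.585,C[...,1]+.162)<.045
    m=near&(C[...,2]>.06);Q=C[m];
    t=Q[Q[:,2]>.114];print(n,"drv",len(Q),"zmax",Q[:,2].max(),"top pts",len(t),t.mean(0) if len(t) else "")
    d=Q[Q[:,2]<.114]
    def f(c):return np.hypot(d[:,0]-c[0],d[:,1]-c[1])-.014
    if len(d)>10:
        s=least_squares(f,[cam[0]*.03+.97*.585,-.162],loss="soft_l1",f_scale=.003);print(" circ",s.x,np.abs(s.fun).mean())
    m2=near&(abs(C[...,2]-.05)<.006);print(" blk",m2.sum(),C[m2].min(0),C[m2].max(0))
    ca=(C[...,2]>.05)&(C[...,2]<.059)&(np.hypot(C[...,0]-.5,C[...,1]-.155)<.12)
    R=cv2.minAreaRect((C[ca][:,:2]*1000).astype(np.float32));print(" case",R,np.median(C[ca][:,2]))
    bx=cv2.boxPoints(R);print(bx)
    s=(np.hypot(C[...,0]-.443,C[...,1]-.12)<.022)&(C[...,2]>.0605);print(" screw",s.sum(),C[s].mean(0) if s.any() else"");print(C[s][np.argsort(-C[s][:,2])][:14])
```

```text
scene drv 312 zmax 0.1232786536729994 top pts 106 [ 0.5871 -0.1641  0.1199]
 circ [ 0.6063 -0.1564] 0.003766603578610262
 blk 372 [ 0.5541 -0.2036  0.0441] [ 0.6231 -0.1268  0.0559]
 case ((503.19244384765625, 162.08370971679688), (153.28155517578125, 100.45263671875), 5.601504802703857) 0.055697339460923534
[[422.0151 204.5894]
 [431.8202 104.6164]
 [584.3698 119.5781]
 [574.5647 219.551 ]]
 screw 32 [0.4493 0.1212 0.0688]
[[0.4484 0.1269 0.0735]
 [0.4506 0.127  0.0721]
 [0.4472 0.122  0.072 ]
 [0.4548 0.1196 0.0718]
 [0.4425 0.1246 0.0715]
 [0.4503 0.1221 0.0714]
 [0.4462 0.1246 0.0714]
 [0.4534 0.1272 0.0712]
 [0.4428 0.1171 0.0711]
 [0.4532 0.1222 0.0706]
 [0.446  0.1172 0.0706]
 [0.4528 0.1247 0.0705]
 [0.4454 0.1197 0.0703]
 [0.4495 0.1147 0.0701]]
top drv 125 zmax 0.12284094585525396 top pts 84 [ 0.5831 -0.1623  0.1193]
 circ [ 0.5841 -0.1629] 0.00040706699480031475
 blk 284 [ 0.5457 -0.2011  0.0443] [ 0.621  -0.1256  0.0558]
 case ((502.0184631347656, 164.36065673828125), (149.60633850097656, 100.38577270507812), 5.983848571777344) 0.05527937533117111
[[422.3904 206.482 ]
 [432.8554 106.6432]
 [581.6466 122.2393]
 [571.1815 222.0782]]
 screw 27 [0.4469 0.1227 0.0694]
[[0.4463 0.1233 0.0736]
 [0.4495 0.118  0.0734]
 [0.4406 0.1255 0.0733]
 [0.4469 0.1179 0.072 ]
 [0.4432 0.1288 0.0717]
 [0.452  0.1242 0.0715]
 [0.4409 0.1229 0.0715]
 [0.4525 0.1186 0.0713]
 [0.4523 0.1214 0.0711]
 [0.4492 0.1239 0.071 ]
 [0.4437 0.1233 0.0709]
 [0.4442 0.1178 0.0704]
 [0.4412 0.1203 0.0702]
 [0.4488 0.1296 0.0701]]
```

```bash
cat >> h.py <<'E'
from scipy.spatial.transform import Rotation as Ro
np.set_printoptions(precision=4,suppress=True)
def go(xyz,jaw=None):
    s=r.read_state();R=Ro.from_rotvec(s["ee_rot"]);M=R.as_matrix()
    print("tool y",M[:,1],"z",M[:,2],"q6",s["joint_positions"][5],"t",s["t"],"F",s["wrist_force"],"g",s["gripper_width"],"pos",s["position"])
    print("shift mm",1000*M.T@(np.array(xyz)-s["position"]))
    yy=M[:,1] if jaw is None else np.array([np.cos(np.radians(jaw)),np.sin(np.radians(jaw)),0])
    if jaw is None: yy=yy*[1,1,0];yy/=np.linalg.norm(yy)
    z=np.array([0,0,-1.]);G=np.stack([np.cross(yy,z),yy,z],1)
    print("turn",np.degrees(Ro.from_matrix(M.T@G).as_rotvec()), "other", np.degrees(Ro.from_matrix(M.T@G@np.diag([-1,-1,1])).as_rotvec()))
E
python3 -c "
from h import *
go([.585,-.163,.24],53)"
```

```text
tool y [ 0.3484 -0.9374 -0.    ] z [-0.  0. -1.] q6 -0.149999048293836 t 1.1 F [ 0.5518 -0.0199 -0.3794] g 0.9997284578622444 pos [ 0.2352 -0.6327  0.2423]
shift mm [ 491.5421 -318.4116    2.3214]
turn [  -0.0003   -0.0003 -122.6128] other [-0.0002  0.0002 57.3872]
```

```bash
python3 -m handwheel '[{"x":0.035,"y":-0.022,"az":-7},{"x":0.07,"y":-0.045,"az":-14},{"x":0.105,"y":-0.068,"az":-21},{"x":0.14,"y":-0.09,"az":-28},{"x":0.175,"y":-0.113,"az":-35},{"x":0.21,"y":-0.136,"az":-42},{"x":0.245,"y":-0.159,"az":-49},{"x":0.28,"y":-0.182,"az":-56},{"x":0.31,"y":-0.2,"az":-63},{"x":0.33,"y":-0.214,"az":-70}]' 0.4
python3 -c "
from h import *
go([.585,-.163,.18],53)"
```

```text
tool y [ 0.3484 -0.9374 -0.    ] z [-0.  0. -1.] q6 -0.149999048293836 t 1.1 F [ 0.5518 -0.0199 -0.3794] g 0.9997284578622444 pos [ 0.2352 -0.6327  0.2423]
shift mm [ 491.5422 -318.4113   62.3214]
turn [  -0.0003   -0.0003 -122.6128] other [-0.0002  0.0002 57.3872]invalid input at $[0]: expected keys x, y, z, ax, ay, az
```

```bash
python3 -m handwheel '[{"x":0.035,"y":-0.022,"z":0,"ax":0,"ay":0,"az":-7},{"x":0.07,"y":-0.045,"z":0,"ax":0,"ay":0,"az":-14},{"x":0.105,"y":-0.068,"z":0,"ax":0,"ay":0,"az":-21},{"x":0.14,"y":-0.09,"z":0,"ax":0,"ay":0,"az":-28},{"x":0.175,"y":-0.113,"z":0,"ax":0,"ay":0,"az":-35},{"x":0.21,"y":-0.136,"z":0,"ax":0,"ay":0,"az":-42},{"x":0.245,"y":-0.159,"z":0,"ax":0,"ay":0,"az":-49},{"x":0.28,"y":-0.182,"z":0,"ax":0,"ay":0,"az":-56},{"x":0.31,"y":-0.2,"z":0,"ax":0,"ay":0,"az":-63},{"x":0.33,"y":-0.214,"z":0,"ax":0,"ay":0,"az":-70}]' 0.4
python3 -c "
from h import *
go([.585,-.163,.18],53)"
```

```text
t: 1.93
position: [0.4716, -0.3144, 0.2427]
ee_rot: [2.204, 2.238, 0.001]
wrist_force: [0.0, -0.1, 0.2]
gripper_width: 0.699
tool y [0.9999 0.015  0.001 ] z [ 0.001   0.0002 -1.    ] q6 -0.7825388656421761 t 1.9333 F [ 0.0419 -0.0716  0.1918] g 0.6993821410364283 pos [ 0.4716 -0.3144  0.2427]
shift mm [149.6361 115.5821  62.7977]
turn [  0.0577   0.0171 -52.1409] other [  0.0205  -0.0693 127.8591]
```

```bash
python3 -m handwheel '[{"x":0.025,"y":0.019,"z":0.006,"ax":0,"ay":0,"az":-7},{"x":0.05,"y":0.038,"z":0.012,"ax":0,"ay":0,"az":-14},{"x":0.075,"y":0.057,"z":0.02,"ax":0,"ay":0,"az":-21},{"x":0.1,"y":0.077,"z":0.03,"ax":0,"ay":0,"az":-28},{"x":0.12,"y":0.096,"z":0.04,"ax":0,"ay":0,"az":-35},{"x":0.14,"y":0.11,"z":0.05,"ax":0,"ay":0,"az":-42},{"x":0.1495,"y":0.1155,"z":0.06,"ax":0,"ay":0,"az":-49},{"x":0.1495,"y":0.1155,"z":0.0628,"ax":0,"ay":0,"az":-52.1},{"x":0.1495,"y":0.1155,"z":0.0628,"ax":0,"ay":0,"az":-52.1}]'
python3 - <<'E'
from h import *
go([.585,-.163,.082],53)
p=r.get_image("scene");save(p,"pics/c.png",(180,90,340,250),3.5)
C=cloud(p);n=np.hypot(C[...,0]-.585,C[...,1]+.163)<.03
Q=C[n&(C[...,2]>.114)&(C[...,2]<.126)];print(len(Q),Q.mean(0))
print(proj(p,[.585,-.163,.12]))
E
```

```text
t: 2.68
position: [0.5846, -0.1619, 0.1785]
ee_rot: [-0.993, -2.979, -0.001]
wrist_force: [-0.1, 0.1, 0.2]
gripper_width: 0.701
tool y [0.6003 0.7998 0.0002] z [-0.0014  0.0013 -1.    ] q6 -1.3646111312733176 t 2.6833 F [-0.1302  0.1401  0.23  ] g 0.7012407408482563 pos [ 0.5846 -0.1619  0.1785]
shift mm [-1.15   -0.6995 96.5061]
turn [ 0.0101 -0.1062  0.1086] other [   0.1667    0.0159 -179.8913]
109 [ 0.587  -0.1638  0.1195]
[257.9524 168.317 ]
```

View pics/c.png

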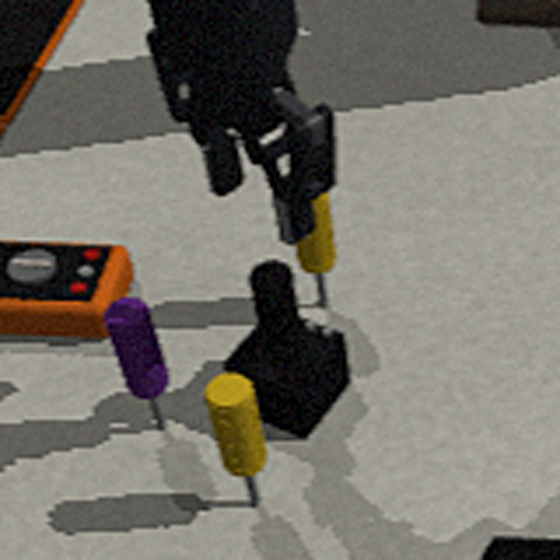

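The open fingers hang right over the black driver's handle (c.png ≈ 272,270) and clear of the yellow and purple drivers. Now down to grip.

```bash
python3 -m handwheel '[{"x":-0.001,"y":-0.0007,"z":0.015,"ax":0,"ay":0,"az":0},{"x":-0.001,"y":-0.0007,"z":0.035,"ax":0,"ay":0,"az":0},{"x":-0.001,"y":-0.0007,"z":0.055,"ax":0,"ay":0,"az":0},{"x":-0.001,"y":-0.0007,"z":0.075,"ax":0,"ay":0,"az":0},{"x":-0.001,"y":-0.0007,"z":0.09,"ax":0,"ay":0,"az":0},{"x":-0.001,"y":-0.0007,"z":0.0965,"ax":0,"ay":0,"az":0},{"x":-0.001,"y":-0.0007,"z":0.0965,"ax":0,"ay":0,"az":0}]'
python3 -m handwheel '[{"x":0,"y":0,"z":0,"ax":0,"ay":0,"az":0},{"x":0,"y":0,"z":0,"ax":0,"ay":0,"az":0},{"x":0,"y":0,"z":0,"ax":0,"ay":0,"az":0},{"x":0,"y":0,"z":0,"ax":0,"ay":0,"az":0},{"x":0,"y":0,"z":0,"ax":0,"ay":0,"az":0},{"x":0,"y":0,"z":0,"ax":0,"ay":0,"az":0},{"x":0,"y":0,"z":0,"ax":0,"ay":0,"az":0},{"x":0,"y":0,"z":0,"ax":0,"ay":0,"az":0}]' -1
python3 -c "
from h import *
go([.585,-.163,.182])"
```

```text
t: 3.32
position: [0.5841, -0.1639, 0.0815]
ee_rot: [-1.001, -2.975, -0.001]
wrist_force: [0.4, -0.1, -0.4]
gripper_width: 0.702
t: 3.98
position: [0.5851, -0.1645, 0.0833]
ee_rot: [-1.001, -2.977, -0.0]
wrist_force: [-0.8, -0.7, 5.4]
gripper_width: 0.315
tool y [ 0.6042  0.7968 -0.    ] z [-0.0003  0.0002 -1.    ] q6 -1.3629453373077545 t 3.9833 F [-0.7524 -0.7369  5.4492] g 0.31520686192105307 pos [ 0.5851 -0.1645  0.0833]
shift mm [  1.0551   1.1357 -98.7229]
turn [-0.0004 -0.018  -0.    ] other [ -0.0283   0.0007 180.    ]
```

```bash
python3 -m handwheel '[{"x":0,"y":0,"z":-0.01,"ax":0,"ay":0,"az":0},{"x":0,"y":0,"z":-0.03,"ax":0,"ay":0,"az":0},{"x":0,"y":0,"z":-0.055,"ax":0,"ay":0,"az":0},{"x":0,"y":0,"z":-0.08,"ax":0,"ay":0,"az":0},{"x":0,"y":0,"z":-0.1,"ax":0,"ay":0,"az":0},{"x":0,"y":0,"z":-0.115,"ax":0,"ay":0,"az":0},{"x":0,"y":0,"z":-0.12,"ax":0,"ay":0,"az":0},{"x":0,"y":0,"z":-0.12,"ax":0,"ay":0,"az":0}]'
python3 -c "
from h import *
go([.447,.122,.19])
print(r.read_state()['joint_positions'])"
```

```text
t: 4.65
position: [0.5858, -0.1647, 0.2051]
ee_rot: [1.0, 2.975, -0.0]
wrist_force: [0.5, 0.5, -0.7]
gripper_width: 0.316
tool y [0.6042 0.7968 0.0009] z [ 0.0027 -0.0009 -1.    ] q6 -1.3628645439410383 t 4.65 F [ 0.5343  0.5114 -0.693 ] g 0.31572701917946044 pos [ 0.5858 -0.1647  0.2051]
shift mm [283.8509 144.5441  14.4775]
turn [ 0.0501  0.1526 -0.0001] other [  0.2397  -0.0787 179.9998]
[-0.4407  0.1728  1.7814  0.0003  1.1846 -1.3629]
```

```bash
python3 -m handwheel '[{"x":0.015,"y":0.0075,"z":0,"ax":0,"ay":0,"az":-7},{"x":0.04,"y":0.02,"z":0,"ax":0,"ay":0,"az":-14},{"x":0.07,"y":0.035,"z":0,"ax":0,"ay":0,"az":-21},{"x":0.1,"y":0.051,"z":0,"ax":0,"ay":0,"az":-28},{"x":0.13,"y":0.066,"z":0,"ax":0,"ay":0,"az":-35},{"x":0.16,"y":0.082,"z":0,"ax":0,"ay":0,"az":-42},{"x":0.19,"y":0.097,"z":0,"ax":0,"ay":0,"az":-49},{"x":0.22,"y":0.112,"z":0,"ax":0,"ay":0,"az":-56},{"x":0.24,"y":0.122,"z":0,"ax":0,"ay":0,"az":-63},{"x":0.255,"y":0.13,"z":0,"ax":0,"ay":0,"az":-70}]'
python3 -c "
from h import *
go([.447,.122,.17],152)
print(r.read_state()['joint_positions'])"
```

```text
t: 5.48
position: [0.4586, 0.0949, 0.2024]
ee_rot: [0.899, -3.009, -0.0]
wrist_force: [0.3, 0.6, -0.3]
gripper_width: 0.31
tool y [-0.5485  0.8361  0.0005] z [-0.0014 -0.0003 -1.    ] q6 -2.164222181598677 t 5.4833 F [ 0.2771  0.6188 -0.3282] g 0.31037331093414694 pos [0.4586 0.0949 0.2024]
shift mm [-5.2044 29.0245 32.4005]
turn [  0.0463  -0.0678 -28.733 ] other [ -0.0914  -0.0624 151.267 ]
[-0.0129 -0.1436  2.107  -0.0004  1.1796 -2.1642]
```

```bash
python3 -m handwheel '[{"x":-0.002,"y":0.01,"z":0.01,"ax":0,"ay":0,"az":-7},{"x":-0.0035,"y":0.02,"z":0.02,"ax":0,"ay":0,"az":-14},{"x":-0.005,"y":0.028,"z":0.03,"ax":0,"ay":0,"az":-21},{"x":-0.0052,"y":0.029,"z":0.0324,"ax":0,"ay":0,"az":-28},{"x":-0.0052,"y":0.029,"z":0.0324,"ax":0,"ay":0,"az":-28},{"x":-0.0052,"y":0.029,"z":0.0324,"ax":0,"ay":0,"az":-28}]'
python3 - <<'E'
from h import *
go([.447,.122,.145])
for n,a in(("scene",(330,90,430,190)),("top",(220,210,320,310))):
    p=r.get_image(n);save(p,f"pics/d_{n}.png",a,4)
    pos=r.read_state()["position"]
    print(n,"tip should be at",proj(p,pos-[0,0,.077]),"screw",proj(p,[.447,.122,.0715]))
    for t in("driver_tip","pilot_hole"):
        print(t,[(round(d["score"],2),np.round(d["position"],1)) for d in r.spot_point(p,t)[:3]])
a=cv2.imread("pics/d_scene.png");b=cv2.imread("pics/d_top.png");cv2.imwrite("pics/d.png",np.hstack([a,b]))
E
```

```text
t: 5.98
position: [0.446, 0.122, 0.1686]
ee_rot: [1.595, -2.702, -0.003]
wrist_force: [0.4, -0.1, -1.5]
gripper_width: 0.314
tool y [-0.8755  0.4832  0.0035] z [-0.0043 -0.0005 -1.    ] q6 -2.589946206531841 t 5.9833 F [ 0.385  -0.0745 -1.5493] g 0.3138361303492038 pos [0.446  0.122  0.1686]
shift mm [-0.5019 -0.9595 23.5594]
turn [ 0.2019 -0.141   0.0002] other [   0.2215    0.3171 -179.9993]
scene tip should be at [383.9228 146.6859] screw [382.9582 153.1142]
driver_tip [(0.76, array([226.6, 210. ])), (0.75, array([271.6, 179. ])), (0.71, array([384.9, 146.9]))]
pilot_hole [(0.73, array([381.3, 158.4])), (0.4, array([397.2, 186.3]))]
top tip should be at [269.7067 257.148 ] screw [270.5668 257.8457]
driver_tip [(0.58, array([373.5, 191.5])), (0.49, array([401.1, 214.6]))]
pilot_hole []
```

View pics/d.png

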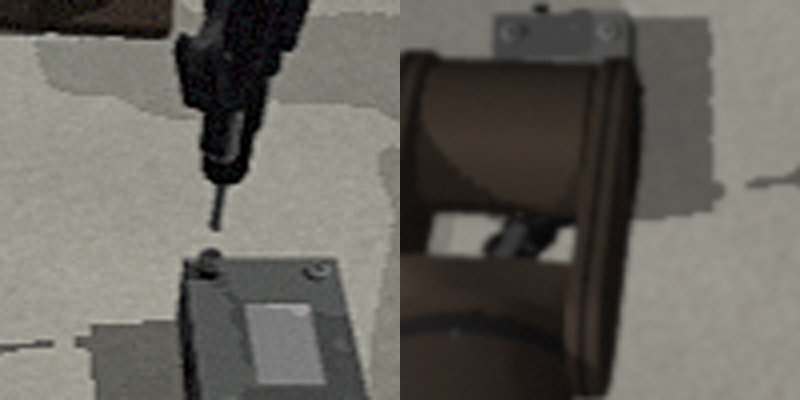

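The scene view (left) shows the bit at about (216,228) in the crop, over the screw head at about (208,255). It may be 1–3 mm off sideways. I'll measure bit and head in the same depth image.

Run:
```python
from h import *
for k in range(2):
    p=r.get_image("scene");C=cloud(p);g=p["image"].astype(int).sum(2)
    s=(np.hypot(C[...,0]-.447,C[...,1]-.122)<.03)
    sh=s&(C[...,2]>.094)&(C[...,2]<.125);hd=s&(C[...,2]>.0605)&(C[...,2]<.08)
    for m in(sh,hd):
        v,u=np.nonzero(m);print(m.sum(),C[m].mean(0),np.median(C[m],0),"px",u.mean(),v.mean())
print(r.read_state()["position"])
pos=np.array([.446,.122,0]);print(proj(p,pos+[0,0,.108]),proj(p,[.447,.122,.068]))
print(g[138:160,374:394])
```

```text
31 [0.4504 0.1208 0.1101] [0.4502 0.1206 0.1097] px 384.38709677419354 142.0
32 [0.4494 0.1212 0.0689] [0.4509 0.1212 0.0697] px 382.5 154.5
30 [0.4504 0.1208 0.1096] [0.4506 0.1207 0.11  ] px 384.3666666666667 142.16666666666666
32 [0.4494 0.1212 0.0689] [0.45   0.1212 0.0694] px 382.5 154.5
[0.4472 0.1218 0.1703]
[384.7574 141.5787] [382.7912 154.1603]
[[450 456 452 447 455 455 448 470 479 368  97 131 358 475 464 445 443 456
  454 452]
 [441 452 428 446 444 439 440 455 471 360  84 187 368 472 459 441 442 440
  434 454]
 [433 451 435 440 440 442 439 448 424 295  77 190 395 462 442 445 444 434
  443 463]
 [446 444 441 431 438 431 434 453 437 301  80 252 416 455 444 452 449 437
  448 443]
 [448 455 448 455 451 443 448 457 408 229  94 321 451 464 459 454 453 460
  445 458]
 [440 437 462 453 453 453 445 462 374 132  88 326 452 458 435 434 436 464
  443 452]
 [439 451 453 454 454 442 447 475 401 148 133 353 482 465 440 446 433 452
  435 450]
 [444 453 450 440 448 441 466 430 290  80 212 394 477 476 456 450 451 421
  449 448]
 [461 475 472 457 450 453 464 415 268 101 216 389 462 461 447 4
[... 427 characters left out ...]
 461 451
  454 460]
 [441 440 454 480 483 466 399 285 193 183 323 434 480 459 460 445 440 440
  456 458]
 [465 458 477 489 489 406 193 124 123  84 115 366 489 485 458 468 443 467
  478 493]
 [476 403 346 385 385 302 190 197 149 128 175 248 328 363 361 362 359 361
  354 355]
 [483 359 171 260 246 172 105 155 216 229 252 237 251 250 246 225 245 248
  238 243]
 [489 358 101 131 147 139 137 157 145 158 222 243 261 247 250 239 246 253
  250 237]
 [497 383 137 143 132  69  88 162 152 169 230 254 245 262 249 255 253 254
  249 258]
 [450 281  94 147 149  97  23  11  68  43  95 195 241 250 259 251 239 253
  267 247]
 [442 291  83 147 126 113  26   0   0  63 163 209 242 249 252 246 246 250
  249 247]]
```

Bit and head agree to about 1 mm. Going down now, slowly near contact.

```bash
python3 -m handwheel '[{"x":0,"y":0,"z":0.006,"ax":0,"ay":0,"az":0},{"x":0,"y":0,"z":0.012,"ax":0,"ay":0,"az":0},{"x":0,"y":0,"z":0.016,"ax":0,"ay":0,"az":0},{"x":0,"y":0,"z":0.018,"ax":0,"ay":0,"az":0},{"x":0,"y":0,"z":0.018,"ax":0,"ay":0,"az":0}]'
python3 -m handwheel '[{"x":0,"y":0,"z":0.001,"ax":0,"ay":0,"az":0},{"x":0,"y":0,"z":0.002,"ax":0,"ay":0,"az":0},{"x":0,"y":0,"z":0.003,"ax":0,"ay":0,"az":0},{"x":0,"y":0,"z":0.003,"ax":0,"ay":0,"az":0}]'
python3 -m handwheel '[{"x":0,"y":0,"z":0.001,"ax":0,"ay":0,"az":0},{"x":0,"y":0,"z":0.002,"ax":0,"ay":0,"az":0},{"x":0,"y":0,"z":0.002,"ax":0,"ay":0,"az":0}]'
```

```text
t: 6.8
position: [0.4466, 0.1218, 0.1512]
ee_rot: [1.598, -2.702, -0.002]
wrist_force: [0.1, -0.1, -0.6]
gripper_width: 0.311
t: 7.13
position: [0.4465, 0.1218, 0.148]
ee_rot: [1.598, -2.701, -0.002]
wrist_force: [0.1, 0.2, -1.1]
gripper_width: 0.308
t: 7.38
position: [0.4464, 0.1218, 0.1459]
ee_rot: [1.598, -2.701, -0.002]
wrist_force: [-0.8, 0.1, -0.3]
gripper_width: 0.313
```

```bash
M='python3 -m handwheel'
python3 -m handwheel '[{"x":0,"y":0,"z":0.001,"ax":0,"ay":0,"az":0},{"x":0,"y":0,"z":0.002,"ax":0,"ay":0,"az":0},{"x":0,"y":0,"z":0.002,"ax":0,"ay":0,"az":0}]'
python3 -m handwheel '[{"x":0,"y":0,"z":0.001,"ax":0,"ay":0,"az":0},{"x":0,"y":0,"z":0.001,"ax":0,"ay":0,"az":0}]'
python3 -m handwheel '[{"x":0,"y":0,"z":0.001,"ax":0,"ay":0,"az":0},{"x":0,"y":0,"z":0.001,"ax":0,"ay":0,"az":0}]'
```

```text
t: 7.63
position: [0.4462, 0.1218, 0.1436]
ee_rot: [1.598, -2.701, -0.002]
wrist_force: [0.2, 0.3, -0.8]
gripper_width: 0.314
t: 7.8
position: [0.4461, 0.1218, 0.1424]
ee_rot: [1.598, -2.701, -0.003]
wrist_force: [-0.0, 0.2, -0.6]
gripper_width: 0.311
t: 7.97
position: [0.4461, 0.1219, 0.1414]
ee_rot: [1.597, -2.701, -0.003]
wrist_force: [0.5, 0.9, -1.5]
gripper_width: 0.315
```

```bash
python3 -m handwheel '[{"x":0,"y":0,"z":0.001,"ax":0,"ay":0,"az":0},{"x":0,"y":0,"z":0.001,"ax":0,"ay":0,"az":0}]'
python3 -m handwheel '[{"x":0,"y":0,"z":0.001,"ax":0,"ay":0,"az":0},{"x":0,"y":0,"z":0.001,"ax":0,"ay":0,"az":0}]'
```

```text
t: 8.13
position: [0.4462, 0.1221, 0.1409]
ee_rot: [1.597, -2.701, -0.004]
wrist_force: [-1.9, -0.0, 3.3]
gripper_width: 0.309
t: 8.3
position: [0.4464, 0.1221, 0.1407]
ee_rot: [1.597, -2.701, -0.004]
wrist_force: [-2.4, 0.4, 5.3]
gripper_width: 0.311
```

```bash
python3 -m handwheel '[{"x":0.0002,"y":0.0005,"z":0.001,"ax":0,"ay":0,"az":0},{"x":0.0002,"y":0.0005,"z":0.001,"ax":0,"ay":0,"az":0}]'
python3 -m handwheel '[{"x":0.0,"y":0.0,"z":0.001,"ax":0,"ay":0,"az":0},{"x":0.0,"y":0.0,"z":0.001,"ax":0,"ay":0,"az":0}]'
```

```text
t: 8.47
position: [0.4463, 0.1222, 0.1408]
ee_rot: [1.598, -2.701, -0.003]
wrist_force: [-1.7, 0.2, 4.7]
gripper_width: 0.317
t: 8.63
position: [0.4464, 0.1222, 0.1407]
ee_rot: [1.598, -2.701, -0.003]
wrist_force: [-2.9, 0.4, 5.8]
gripper_width: 0.314
```

```bash
python3 -m handwheel '[{"x":0.0002,"y":0.0004,"z":0.002,"ax":0,"ay":0,"az":0},{"x":0.0002,"y":0.0004,"z":0.003,"ax":0,"ay":0,"az":0},{"x":0.0002,"y":0.0004,"z":0.003,"ax":0,"ay":0,"az":0}]'
python3 -c "
from h import *
go([.4465,.122,.14])
print(r.read_state()['wrist_torque'])"
```

```text
t: 8.88
position: [0.4467, 0.1223, 0.1403]
ee_rot: [1.598, -2.701, -0.003]
wrist_force: [-4.6, 0.4, 12.2]
gripper_width: 0.313
tool y [-0.8766  0.4813  0.0034] z [-0.0039  0.     -1.    ] q6 -2.592026078142491 t 8.8833 F [-4.5837  0.3667 12.2101] g 0.31302991686446885 pos [0.4467 0.1223 0.1403]
shift mm [ 0.3581 -0.0236  0.2527]
turn [ 0.1948 -0.1062  0.0002] other [   0.1668    0.3061 -179.9995]
[0.0295 1.1016 0.0071]
```

```bash
python3 -m handwheel '[{"x":0.0005,"y":0.0009,"z":0.003,"ax":0,"ay":0,"az":0},{"x":0.0005,"y":0.0009,"z":0.004,"ax":0,"ay":0,"az":0},{"x":0.0005,"y":0.0009,"z":0.004,"ax":0,"ay":0,"az":0}]'
python3 -m handwheel '[{"x":0.0005,"y":0.0009,"z":0.004,"ax":0,"ay":0,"az":0},{"x":0.0005,"y":0.0009,"z":0.0041,"ax":0,"ay":0,"az":5},{"x":0.0005,"y":0.0009,"z":0.0042,"ax":0,"ay":0,"az":10},{"x":0.0005,"y":0.0009,"z":0.0042,"ax":0,"ay":0,"az":10}]'
python3 -c "
from h import *
go([.4465,.122,.14])
print(r.read_state()['wrist_torque'])"
```

```text
t: 9.13
position: [0.4468, 0.1225, 0.14]
ee_rot: [1.599, -2.701, -0.002]
wrist_force: [-5.5, 0.0, 17.7]
gripper_width: 0.318
t: 9.47
position: [0.447, 0.1225, 0.1398]
ee_rot: [1.354, -2.833, -0.001]
wrist_force: [-6.1, 0.6, 19.3]
gripper_width: 0.313
tool y [-0.7783  0.6279  0.0011] z [-0.0019 -0.0005 -1.    ] q6 -2.414231512280992 t 9.4667 F [-6.1232  0.6098 19.272 ] g 0.3125076290773232 pos [0.447  0.1225 0.1398]
shift mm [ 0.7355  0.0719 -0.2104]
turn [ 0.0655 -0.0914  0.0001] other [   0.1435    0.1029 -179.9999]
[-0.1012  1.5679 -0.0138]
```

```bash
python3 -m handwheel '[{"x":0.0013,"y":0.0016,"z":0.0037,"ax":0,"ay":0,"az":4},{"x":0.0013,"y":0.0016,"z":0.0038,"ax":0,"ay":0,"az":9},{"x":0.0013,"y":0.0016,"z":0.0038,"ax":0,"ay":0,"az":14},{"x":0.0013,"y":0.0016,"z":0.0039,"ax":0,"ay":0,"az":19},{"x":0.0013,"y":0.0016,"z":0.0039,"ax":0,"ay":0,"az":24},{"x":0.0013,"y":0.0016,"z":0.004,"ax":0,"ay":0,"az":29},{"x":0.0013,"y":0.0016,"z":0.004,"ax":0,"ay":0,"az":34},{"x":0.0013,"y":0.0016,"z":0.0041,"ax":0,"ay":0,"az":39},{"x":0.0013,"y":0.0016,"z":0.0041,"ax":0,"ay":0,"az":44},{"x":0.0013,"y":0.0016,"z":0.0042,"ax":0,"ay":0,"az":49}]'
python3 -c "
from h import *
go([.4465,.122,.14])
print(r.read_state()['wrist_torque'])"
```

```text
t: 10.3
position: [0.4471, 0.1219, 0.1394]
ee_rot: [-0.053, 3.139, -0.004]
wrist_force: [-3.3, -2.1, 14.3]
gripper_width: 0.312
tool y [-0.0337  0.9994 -0.0028] z [ 0.0025 -0.0027 -1.    ] q6 -1.554644336038217 t 10.3 F [-3.257  -2.0617 14.2733] g 0.3121120976098477 pos [0.4471 0.1219 0.1394]
shift mm [ 0.64    0.1137 -0.6314]
turn [-0.1619  0.1369  0.0002] other [  -0.215    -0.2544 -179.9995]
[-0.5811  0.9112  0.0105]
```

```bash
python3 -m handwheel '[{"x":0.0016,"y":0.0004,"z":0.004,"ax":0,"ay":0,"az":4},{"x":0.0016,"y":0.0004,"z":0.0041,"ax":0,"ay":0,"az":10},{"x":0.0016,"y":0.0004,"z":0.0042,"ax":0,"ay":0,"az":16},{"x":0.0016,"y":0.0004,"z":0.0042,"ax":0,"ay":0,"az":22},{"x":0.0016,"y":0.0004,"z":0.0043,"ax":0,"ay":0,"az":28},{"x":0.0016,"y":0.0004,"z":0.0044,"ax":0,"ay":0,"az":34},{"x":0.0016,"y":0.0004,"z":0.0044,"ax":0,"ay":0,"az":40},{"x":0.0016,"y":0.0004,"z":0.0045,"ax":0,"ay":0,"az":46},{"x":0.0016,"y":0.0004,"z":0.0046,"ax":0,"ay":0,"az":52},{"x":0.0016,"y":0.0004,"z":0.0046,"ax":0,"ay":0,"az":58}]'
python3 -c "
from h import *
go([.4465,.122,.14])
print(r.read_state()['wrist_torque'])"
```

```text
t: 11.13
position: [0.4468, 0.1212, 0.1386]
ee_rot: [1.479, 2.765, -0.006]
wrist_force: [-5.6, -3.3, 17.7]
gripper_width: 0.312
tool y [ 0.8317  0.5552 -0.0007] z [ 0.0033 -0.0062 -1.    ] q6 -0.5363398509335174 t 11.1333 F [-5.6073 -3.3236 17.6975] g 0.3119167050440974 pos [0.4468 0.1212 0.1386]
shift mm [ 0.796   0.1786 -1.4476]
turn [-0.0397  0.4014  0.0001] other [  -0.6304   -0.0624 -179.9987]
[-0.83    1.5316  0.0631]
```

```bash
python3 -m handwheel '[{"x":0,"y":-0.0018,"z":0.0038,"ax":0,"ay":0.1,"az":4},{"x":0,"y":-0.0018,"z":0.0039,"ax":0,"ay":0.2,"az":10},{"x":0,"y":-0.0018,"z":0.004,"ax":0,"ay":0.2,"az":16},{"x":0,"y":-0.0018,"z":0.004,"ax":0,"ay":0.2,"az":22},{"x":0,"y":-0.0018,"z":0.0041,"ax":0,"ay":0.2,"az":28},{"x":0,"y":-0.0018,"z":0.0042,"ax":0,"ay":0.2,"az":34},{"x":0,"y":-0.0018,"z":0.0042,"ax":0,"ay":0.2,"az":40},{"x":0,"y":-0.0018,"z":0.0043,"ax":0,"ay":0.2,"az":46},{"x":0,"y":-0.0018,"z":0.0044,"ax":0,"ay":0.2,"az":52},{"x":0,"y":-0.0018,"z":0.0044,"ax":0,"ay":0.2,"az":58}]'
python3 -c "
from h import *
go([.4465,.122,.14])
print(r.read_state()['wrist_torque'])"
```

```text
t: 11.97
position: [0.4461, 0.1205, 0.1379]
ee_rot: [2.64, 1.696, 0.001]
wrist_force: [-7.7, -0.0, 18.6]
gripper_width: 0.307
tool y [ 0.9096 -0.4155  0.0036] z [ 0.0028 -0.0026 -1.    ] q6 0.4751775098900429 t 11.9667 F [-7.6605 -0.0254 18.6488] g 0.3069432442589388 pos [0.4461 0.1205 0.1379]
shift mm [ 1.5017 -0.2739 -2.1059]
turn [ 0.2054  0.0673 -0.0001] other [  0.1058  -0.3226 179.9996]
[0.1981 1.6469 0.0486]
```

```bash
python3 -m handwheel '[{"x":-0.001,"y":-0.0023,"z":0.0036,"ax":0,"ay":0,"az":4},{"x":-0.001,"y":-0.0023,"z":0.0037,"ax":0,"ay":0,"az":10},{"x":-0.001,"y":-0.0023,"z":0.0038,"ax":0,"ay":0,"az":16},{"x":-0.001,"y":-0.0023,"z":0.0038,"ax":0,"ay":0,"az":22},{"x":-0.001,"y":-0.0023,"z":0.0039,"ax":0,"ay":0,"az":28},{"x":-0.001,"y":-0.0023,"z":0.004,"ax":0,"ay":0,"az":34},{"x":-0.001,"y":-0.0023,"z":0.004,"ax":0,"ay":0,"az":40},{"x":-0.001,"y":-0.0023,"z":0.0041,"ax":0,"ay":0,"az":46},{"x":-0.001,"y":-0.0023,"z":0.0042,"ax":0,"ay":0,"az":52},{"x":-0.001,"y":-0.0023,"z":0.0042,"ax":0,"ay":0,"az":58}]'
python3 -c "
from h import *
go([.4465,.122,.14])
print(r.read_state()['wrist_torque'])"
```

```text
t: 12.8
position: [0.4453, 0.1208, 0.1374]
ee_rot: [3.133, 0.196, 0.008]
wrist_force: [-5.4, -0.8, 15.4]
gripper_width: 0.311
tool y [ 0.1248 -0.9922  0.003 ] z [ 0.0055 -0.0024 -1.    ] q6 1.4929122730467357 t 12.8 F [-5.3998 -0.8162 15.3834] g 0.31138042273749084 pos [0.4453 0.1208 0.1374]
shift mm [ 1.3484 -1.0596 -2.624 ]
turn [ 0.1734 -0.2977  0.0005] other [   0.4676    0.2724 -179.9987]
[0.1258 1.1477 0.0445]
```

```bash
python3 -m handwheel '[{"x":-0.0018,"y":-0.0002,"z":0.0039,"ax":0,"ay":0,"az":4},{"x":-0.0018,"y":-0.0002,"z":0.004,"ax":0,"ay":0,"az":10},{"x":-0.0018,"y":-0.0002,"z":0.0041,"ax":0,"ay":0,"az":16},{"x":-0.0018,"y":-0.0002,"z":0.0042,"ax":0,"ay":0,"az":22},{"x":-0.0018,"y":-0.0002,"z":0.0042,"ax":0,"ay":0,"az":28},{"x":-0.0018,"y":-0.0002,"z":0.0043,"ax":0,"ay":0,"az":32},{"x":-0.0018,"y":-0.0002,"z":0.0043,"ax":0,"ay":0,"az":32}]'
python3 -c "
from h import *
go([.4465,.122,.25])"
```

```text
t: 13.38
position: [0.445, 0.121, 0.1369]
ee_rot: [3.067, -0.679, 0.012]
wrist_force: [-5.8, 0.4, 17.9]
gripper_width: 0.31
tool y [-0.4219 -0.9066 -0.0013] z [ 0.0076 -0.0021 -1.    ] q6 2.0539685329140913 t 13.3833 F [-5.756   0.3504 17.859 ] g 0.31018950982763854 pos [0.445  0.121  0.1369]
shift mm [   1.779    -1.6733 -113.09  ]
turn [-0.0763 -0.4477 -0.0003] other [ -0.7033   0.1199 179.9983]
```

About 266° turned, with a 3.1 mm sink at steady force (2.96 expected). Now lifting off straight up and checking.

```bash
python3 -m handwheel '[{"x":0,"y":0,"z":-0.003,"ax":0,"ay":0,"az":0},{"x":0,"y":0,"z":-0.008,"ax":0,"ay":0,"az":0},{"x":0,"y":0,"z":-0.02,"ax":0,"ay":0,"az":0},{"x":0,"y":0,"z":-0.035,"ax":0,"ay":0,"az":0},{"x":0,"y":0,"z":-0.05,"ax":0,"ay":0,"az":0},{"x":0,"y":0,"z":-0.06,"ax":0,"ay":-0.4,"az":0},{"x":0,"y":0,"z":-0.065,"ax":0,"ay":-0.4,"az":0},{"x":0,"y":0,"z":-0.065,"ax":0,"ay":-0.4,"az":0}]'
python3 - <<'E'
from h import *
go([.585,-.163,.205],52.8)
p=r.get_image("scene");C=cloud(p)
s=(np.hypot(C[...,0]-.447,C[...,1]-.122)<.022)&(C[...,2]>.0605)&(C[...,2]<.08)
z=np.sort(C[s][:,2])[::-1];print(s.sum(),C[s].mean(0),z[:14].mean())
pos=r.read_state()["position"];sh=(np.hypot(C[...,0]-pos[0],C[...,1]-pos[1])<.025)&(C[...,2]>.1)&(C[...,2]<.2)
print("driver low",np.sort(C[sh][:,2])[:4],"exp",pos[2]-.077)
save(p,"pics/e.png",(330,70,430,190),5)
E
```

```text
t: 14.05
position: [0.4452, 0.121, 0.2028]
ee_rot: [-3.066, 0.679, -0.006]
wrist_force: [-0.7, -0.3, -1.6]
gripper_width: 0.312
tool y [-0.4219 -0.9066 -0.0022] z [ 0.0038  0.0007 -1.    ] q6 2.0508567729882556 t 14.05 F [-0.6791 -0.2906 -1.5576] g 0.3123671074443121 pos [0.4452 0.121  0.2028]
shift mm [246.5887 198.5162  -1.9031]
turn [   0.2435   -0.2133 -167.757 ] other [-0.1451 -0.1657 12.2426]
31 [0.4493 0.1217 0.0658] 0.06850383071499368
driver low [0.1279 0.1287 0.1288 0.1313] exp 0.1247506784311266
```

View pics/e.png

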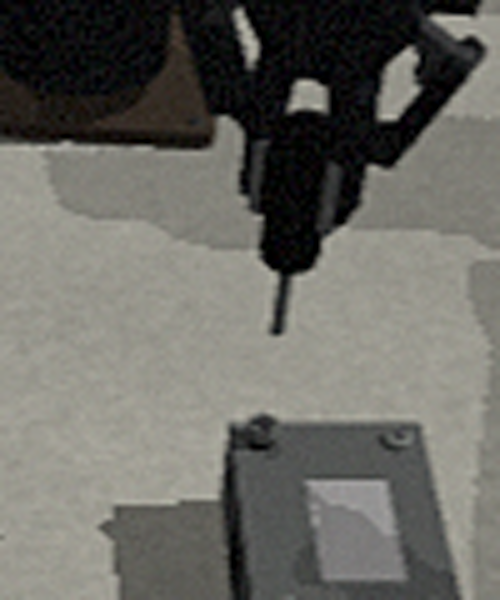

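The screw is lower: the head at e.png (262,430) dropped 3.1 mm (0.0689→0.0658), about ¾ turn. The driver hangs straight. Back to the stand.

```bash
python3 -m handwheel '[{"x":0.015,"y":0.012,"z":-0.003,"ax":0,"ay":0,"az":2},{"x":0.04,"y":0.032,"z":-0.005,"ax":0,"ay":0,"az":4},{"x":0.07,"y":0.056,"z":-0.006,"ax":0,"ay":0,"az":6},{"x":0.1,"y":0.08,"z":-0.006,"ax":0,"ay":0,"az":8},{"x":0.13,"y":0.105,"z":-0.006,"ax":0,"ay":0,"az":10},{"x":0.16,"y":0.129,"z":-0.006,"ax":0,"ay":0,"az":12},{"x":0.19,"y":0.153,"z":-0.006,"ax":0,"ay":0,"az":12},{"x":0.215,"y":0.173,"z":-0.006,"ax":0,"ay":0,"az":12},{"x":0.235,"y":0.189,"z":-0.006,"ax":0,"ay":0,"az":12},{"x":0.2465,"y":0.1985,"z":-0.006,"ax":0,"ay":0,"az":12}]'
python3 -m handwheel '[{"x":0,"y":0,"z":0,"ax":0,"ay":0,"az":0},{"x":0,"y":0,"z":0,"ax":0,"ay":0,"az":0}]'
python3 - <<'E'
from h import *
go([.585,-.164,.16])
p=r.get_image("scene");C=cloud(p);pos=r.read_state()["position"]
c=(np.hypot(C[...,0]-pos[0],C[...,1]-pos[1])<.03)
for lo,hi in((.133,.145),(.145,.158),(.165,.178)):
    m=c&(C[...,2]>lo)&(C[...,2]<hi)&(C[...,0]<pos[0]+.02);print(lo,m.sum(),C[m].mean(0))
# tip relative to hole: block top points
m=(np.hypot(C[...,0]-.585,C[...,1]+.163)<.05)&(abs(C[...,2]-.05)<.006);R=cv2.minAreaRect((C[m][:,:2]*1000).astype(np.float32));print(R)
save(p,"pics/f.png",(190,80,330,220),4)
print("hole px",proj(p,[.585,-.164,.05]),"tip px exp",proj(p,pos-[0,0,.077]))
E
```

```text
t: 14.93
position: [0.5845, -0.1655, 0.2059]
ee_rot: [-2.978, 0.999, 0.0]
wrist_force: [0.1, -0.2, -1.9]
gripper_width: 0.315
t: 15.1
position: [0.5837, -0.1654, 0.2042]
ee_rot: [-2.977, 1.0, 0.006]
wrist_force: [0.2, 0.7, -1.5]
gripper_width: 0.314
tool y [-0.6038 -0.7971 -0.0002] z [-0.0029  0.0025 -1.    ] q6 1.7749972596140684 t 15.1 F [ 0.2125  0.6723 -1.5206] g 0.3141441477208545 pos [ 0.5837 -0.1654  0.2042]
shift mm [ 0.3266 -1.8869 44.1757]
turn [-0.0137  0.2207  0.    ] other [  -0.3467   -0.0215 -179.9996]
0.133 11 [ 0.5877 -0.1642  0.1396]
0.145 14 [ 0.5878 -0.1644  0.1508]
0.165 19 [ 0.5964 -0.1624  0.1751]
((584.672119140625, -164.71292114257812), (61.666412353515625, 61.83058547973633), 69.71446228027344)
hole px [261.567  189.5774] tip px exp [256.9549 165.382 ]
```

View pics/f.png

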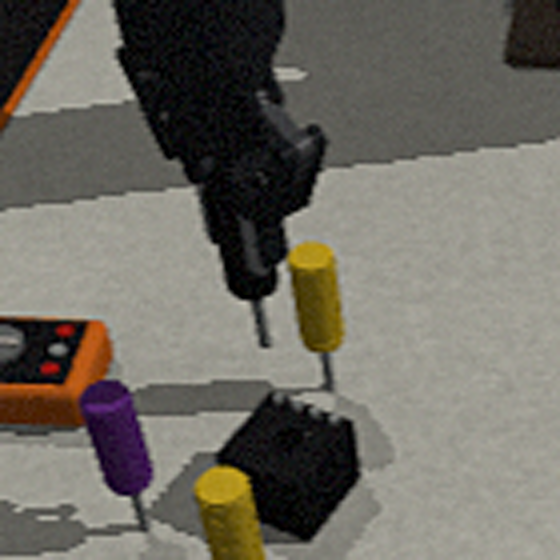

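The hole is clear at f.png (288,437), which is px (262,189) and matches the projection of (0.585,-0.164). The tip at (266,346) is in line with it. Lowering now.

```bash
python3 -m handwheel '[{"x":0.0003,"y":-0.0016,"z":0.01,"ax":0,"ay":0.2,"az":0},{"x":0.0003,"y":-0.0016,"z":0.03,"ax":0,"ay":0.2,"az":0},{"x":0.0003,"y":-0.0016,"z":0.05,"ax":0,"ay":0.2,"az":0},{"x":0.0003,"y":-0.0016,"z":0.065,"ax":0,"ay":0.2,"az":0},{"x":0.0003,"y":-0.0016,"z":0.07,"ax":0,"ay":0.2,"az":0},{"x":0.0003,"y":-0.0016,"z":0.07,"ax":0,"ay":0.2,"az":0}]'
python3 -m handwheel '[{"x":0,"y":0,"z":0.003,"ax":0,"ay":0,"az":0},{"x":0,"y":0,"z":0.007,"ax":0,"ay":0,"az":0},{"x":0,"y":0,"z":0.01,"ax":0,"ay":0,"az":0},{"x":0,"y":0,"z":0.01,"ax":0,"ay":0,"az":0}]'
```

```text
t: 15.65
position: [0.5829, -0.1612, 0.132]
ee_rot: [-2.978, 0.996, 0.007]
wrist_force: [0.2, 0.1, -0.4]
gripper_width: 0.315
t: 15.98
position: [0.5828, -0.161, 0.1219]
ee_rot: [-2.978, 0.996, 0.008]
wrist_force: [-0.5, 0.2, -1.9]
gripper_width: 0.315
```

```bash
python3 -c "
from h import *
go([.585,-.164,.095])"
```

```text
tool y [-0.6016 -0.7988  0.0004] z [-0.0042  0.0027 -1.    ] q6 1.7784804175978233 t 15.9833 F [-0.5017  0.2091 -1.9005] g 0.31497555220549567 pos [ 0.5828 -0.161   0.1219]
shift mm [ 3.6956  1.113  26.8869]
turn [ 0.0205  0.2835 -0.0001] other [  0.4453  -0.0322 179.9994]
```

```bash
python3 -m handwheel '[{"x":0.002,"y":0.0006,"z":0,"ax":0,"ay":0.15,"az":0},{"x":0.0035,"y":0.001,"z":0,"ax":0,"ay":0.28,"az":0},{"x":0.0035,"y":0.001,"z":0,"ax":0,"ay":0.28,"az":0}]'
python3 -c "
from h import *
go([.585,-.164,.09])
p=r.get_image('scene');save(p,'pics/g.png',(210,110,310,210),5)"
```

```text
t: 16.23
position: [0.5855, -0.1644, 0.1224]
ee_rot: [2.979, -0.997, 0.002]
wrist_force: [0.8, -0.6, -1.0]
gripper_width: 0.315
tool y [-0.6019 -0.7986  0.0001] z [ 0.0009 -0.0009 -1.    ] q6 1.7766160612205497 t 16.2333 F [ 0.8083 -0.5567 -1.0366] g 0.31501538296221954 pos [ 0.5855 -0.1644  0.1224]
shift mm [-0.6632 -0.0076 32.4447]
turn [ 0.0078 -0.0732  0.    ] other [   0.115     0.0123 -180.    ]
```

View pics/g.png

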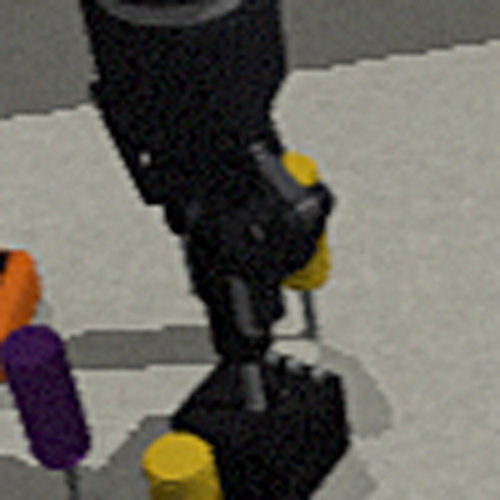

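The shaft goes into the stand at g.png (258,408), which is the hole, with no side force. Lowering further.

```bash
python3 -m handwheel '[{"x":-0.0003,"y":0,"z":0.005,"ax":0,"ay":0,"az":0},{"x":-0.0005,"y":0,"z":0.012,"ax":0,"ay":0,"az":0},{"x":-0.0005,"y":0,"z":0.02,"ax":0,"ay":0,"az":0},{"x":-0.0005,"y":0,"z":0.028,"ax":0,"ay":0,"az":0},{"x":-0.0005,"y":0,"z":0.034,"ax":0,"ay":0,"az":0},{"x":-0.0005,"y":0,"z":0.036,"ax":0,"ay":0,"az":0},{"x":-0.0005,"y":0,"z":0.036,"ax":0,"ay":0,"az":0}]'
python3 -m handwheel '[{"x":0,"y":0,"z":0.001,"ax":0,"ay":0,"az":0},{"x":0,"y":0,"z":0.002,"ax":0,"ay":0,"az":0},{"x":0,"y":0,"z":0.002,"ax":0,"ay":0,"az":0}]'
python3 -c "
from h import *
go([.585,-.164,.082])"
```

```text
t: 16.87
position: [0.5843, -0.1636, 0.0849]
ee_rot: [2.979, -0.997, -0.003]
wrist_force: [0.7, -0.3, -1.5]
gripper_width: 0.311
t: 17.12
position: [0.5846, -0.1638, 0.0834]
ee_rot: [2.979, -0.997, -0.001]
wrist_force: [-0.3, 0.1, -1.3]
gripper_width: 0.312
tool y [-0.6018 -0.7986  0.0005] z [-0.0008  0.     -1.    ] q6 1.7768010093776434 t 17.1167 F [-0.3152  0.0687 -1.3056] g 0.31235020770882227 pos [ 0.5846 -0.1638  0.0834]
shift mm [ 0.4585 -0.0799  1.4118]
turn [ 0.0272  0.0378 -0.    ] other [  0.0593  -0.0427 180.    ]
```

```bash
python3 -m handwheel '[{"x":0,"y":0,"z":0.001,"ax":0,"ay":0,"az":0},{"x":0,"y":0,"z":0.001,"ax":0,"ay":0,"az":0}]'
python3 -m handwheel '[{"x":0,"y":0,"z":0.001,"ax":0,"ay":0,"az":0},{"x":0,"y":0,"z":0.001,"ax":0,"ay":0,"az":0}]'
python3 -m handwheel '[{"x":0,"y":0,"z":0.001,"ax":0,"ay":0,"az":0},{"x":0,"y":0,"z":0.001,"ax":0,"ay":0,"az":0}]'
```

```text
t: 17.28
position: [0.5847, -0.1638, 0.0833]
ee_rot: [2.979, -0.997, -0.001]
wrist_force: [-2.0, 2.2, 3.4]
gripper_width: 0.315
t: 17.45
position: [0.5847, -0.1638, 0.0833]
ee_rot: [2.979, -0.996, -0.002]
wrist_force: [-3.4, 2.0, 6.2]
gripper_width: 0.312
t: 17.62
position: [0.5847, -0.1639, 0.0833]
ee_rot: [2.979, -0.996, -0.002]
wrist_force: [-3.2, 0.7, 6.0]
gripper_width: 0.316
```

The handle rests on the block at the same height as at the grasp (0.0833). Releasing and going up.

```bash
python3 -m handwheel '[{"x":0,"y":0,"z":0,"ax":0,"ay":0,"az":0},{"x":0,"y":0,"z":0,"ax":0,"ay":0,"az":0},{"x":0,"y":0,"z":0,"ax":0,"ay":0,"az":0},{"x":0,"y":0,"z":0,"ax":0,"ay":0,"az":0},{"x":0,"y":0,"z":0,"ax":0,"ay":0,"az":0}]' 0.4
python3 -m handwheel '[{"x":0,"y":0,"z":-0.01,"ax":0,"ay":0,"az":0},{"x":0,"y":0,"z":-0.03,"ax":0,"ay":0,"az":0},{"x":0,"y":0,"z":-0.055,"ax":0,"ay":0,"az":0},{"x":0,"y":0,"z":-0.08,"ax":0,"ay":0,"az":0},{"x":0,"y":0,"z":-0.105,"ax":0,"ay":0,"az":0},{"x":0,"y":0,"z":-0.13,"ax":0,"ay":0,"az":0},{"x":0,"y":0,"z":-0.15,"ax":0,"ay":0,"az":0},{"x":0,"y":0,"z":-0.15,"ax":0,"ay":0,"az":0}]'
python3 - <<'E'
from h import *
go([.585,-.164,.23])
p=r.get_image("scene");C=cloud(p);save(p,"pics/i.png",(180,90,440,270),3)
Q=C[(np.hypot(C[...,0]-.585,C[...,1]+.163)<.03)&(C[...,2]>.114)&(C[...,2]<.13)];print(len(Q),Q.mean(0))
s=(np.hypot(C[...,0]-.447,C[...,1]-.122)<.022)&(C[...,2]>.0605)&(C[...,2]<.08);print(s.sum(),C[s].mean(0))
E
```

```text
t: 18.03
position: [0.5847, -0.1638, 0.083]
ee_rot: [2.979, -0.996, -0.002]
wrist_force: [-0.3, -0.9, 0.6]
gripper_width: 0.698
t: 18.7
position: [0.5875, -0.1649, 0.24]
ee_rot: [2.978, -0.996, 0.015]
wrist_force: [1.0, -1.2, 1.5]
gripper_width: 0.698
tool y [-0.6015 -0.7989 -0.0013] z [ 0.0084 -0.0048 -1.    ] q6 1.7768690653644919 t 18.7 F [ 1.0416 -1.17    1.4881] g 0.6976161074511799 pos [ 0.5875 -0.1649  0.24  ]
shift mm [-2.6756  0.7811  9.9551]
turn [-0.0725 -0.5499 -0.0003] other [ -0.8638   0.1139 179.9975]
107 [ 0.5896 -0.1627  0.1199]
30 [0.4493 0.1212 0.0659]
```

View pics/i.png

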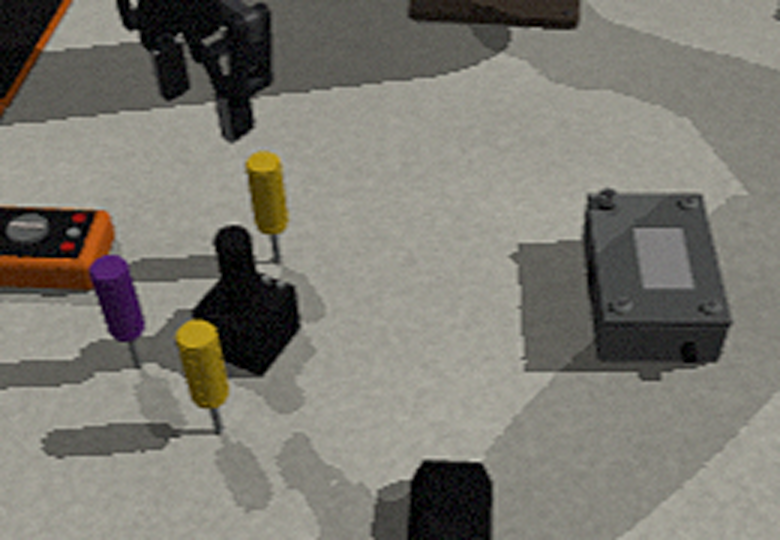

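The driver is upright in its stand (i.png ≈ 235,250, top at 0.120 m). The look-alikes stand where they were and the gripper is clear. Handing in.

```bash
python3 -c "
from bench import r
print(r.hand_in())"
```

```text
the job is handed in; nothing more can be done
None
```

The screw is driven in by about three quarters of a turn, and the driver is back upright in its stand. I handed the job in at about 19 s on the robot's clock, with the gripper clear of everything.

- **Turning:** I turned the driver about 266° clockwise in one stroke, made of six short moves. The push read 14 to 19 N at the end of each move; it was not read in between.
- **Screw check:** The arm followed the screw down about 3.1 mm while turning. The depth image also shows the head 3.0–3.1 mm lower than before. Both fit roughly three quarters of a turn, at 4 mm per turn.
- **Driver back:** The handle came to rest on the block at the same height as when I gripped it (TCP at 0.083 m). After release its top measured 0.120 m, where an upright driver should be. In the last depth image the top reads about 2.5 mm off in x from the start, within the play of the hole.
- **Other things:** The yellow and purple look-alikes, the case and the multimeter look unmoved in the last picture. The mouse is only partly in that picture and the phone not at all, but the arm never went near them.

**Not as planned:**
- While turning, a sideways force of up to 8 N built up on the bit, and small side shifts did not remove it.
- On the way back, the driver came down about 4 mm off the hole's centre. I centred it before lowering it the rest of the way, and the force readings showed no contact.

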